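# Hang the washed vacuum cover to dry on an S-hook

### The job

The washed cover with the hole has to hang on the drying stand. First hang the S-hook that lies on the bench on the stand's rod by its wide arch and let go of it, so that you can take it again upright by its shank. Then, holding the hook, pass its small lower end through the hole of the cover standing in the rack, lift the cover out with the hook, not with the fingers, and hang the hook with the cover back on the rod; let go and leave everything else where it is.

Things in the scene. Friction and masses are not known exactly. Their poses are not given: they have to be found in the camera images.
- shook: Plain steel S-hook of 8 mm round bar, 129 mm long, 110 g; starts lying flat on the bench (bar axis 4 mm up, own z up). Origin: on the straight shank. Own x runs along the shank to the top, z is normal to the S. Shank axis: y = 0 from x = -20 to +15 mm (grip here). Above it the wide arch (see hook_crown), below it the small hook (see hook_crook).
- hook_crown (a point): Inside of the S-hook's wide upper arch, where the rod comes to lie: own (37, 27, 0) mm of shook. The arch is a blunt peak; its bar axis runs through own (x, y) mm: (15, 0), (32, 10), peak (42, 27), (32, 44), (15, 54), end (0, 54). Alone or loaded on the rod the hook hangs with its top leaning some 0.2 rad to own -y; it may settle turned a little.
- hook_crook (a point): Inside of the bottom of the small lower hook, where the cover comes to hang: own (-75, 8, 0) mm of shook. Bar axis from the shank: (-20, 0), (-45, 22), (-65, 22), then radius 14 mm about (-65, 8) through the bottom (-79, 8) to the tip at (-68.6, -5.5): the tip points to own -y; tip and bottom together are 18.4 mm high.
- stand: Fixed drying stand. Origin at the foot of its post, on the bench; z up. From the top of the post (radius 8 mm) a plain steel rod, radius 5 mm, runs level along the stand's own -x, 245 mm above the bench (axis), from the post at x = 0 to its free end at x = -175 mm. The free end points roughly to the robot's right. The foot is 90 by 110 mm, 12 mm high.
- rod_end (a point): The free end of the rod, on its axis.
- cover: White plastic cover plate, upright in the rack, 100 mm high, 80 mm wide, 6 mm thick, 80 g, with a round hole of 26 mm near the top. Origin: centre of its lower edge; z up, x is the normal of its face, y along its width. The other plate is shorter and has no hole.
- cover_hole (a point): Centre of the cover's hole, 79 mm above the cover's lower edge, 21 mm below its top edge (8 mm of plate above the hole), in the middle of the thickness.
- rack: Fixed black plastic rack, 150 by 110 mm, 34 mm high; origin under its centre. Two slots along its own y, 8 mm wide, at own x = -40 and +40 mm, their floor 8 mm above the bench. A plate stands in each, 26 mm deep, with 3 mm of play in all along y; either may be the one with the hole.
- blank: The other white plate, 78 mm high, 80 mm wide, 6 mm thick, without a hole, upright in the other slot; origin: centre of its lower edge, x normal to its face. Leave it there.
- screwdriver: Bystander: loose screwdriver, 190 mm long, lying beyond the rack. Leave it.
- wheel_module: Bystander: loose wheel unit, 75 by 50 mm, 71 mm high, to the left, near the vacuum; origin under its centre. Leave it.
- vacuum: Fixed round robot vacuum lying upside down, 336 mm across, 113 mm high at its wheels; origin under its centre.
Not all that is in view belongs to the job. What is shaped like the shook but green is not meant. What is shaped like the cover but green is not meant.

How it is judged:
On the way, in this order (a step that is already met when the one before it is completed fails the run):
1. the S-hook alone hangs on the rod by its wide arch, let go (contact force between shook and stand above 0.2 N and contact force between shook and the fingers below 0.05 N and x of hook_crown in the frame of stand between -0.175 and 0 m and y of hook_crown in the frame of stand between -0.025 and 0.025 m and z of hook_crown in the frame of stand between 0.23 and 0.27 m and angle between shook's own x axis and vertical below 0.6 rad), for 0.3 s.
2. the cover hangs from the held S-hook, clear of the rack (contact force between shook and the fingers above 0.5 N and contact force between shook and cover above 0.1 N and contact force between cover and rack below 0.05 N and contact force between cover and the fingers below 0.3 N and contact force between shook and stand below 0.05 N and distance between hook_crook and cover_hole below 0.024 m and height (world z) of cover above 0.036 m), for 0.2 s.
At the end, for the whole second after the job is handed in: The S-hook hangs by its arch on the rod (crown within 25 mm of it sideways, shank within 0.6 rad of upright); the cover hangs in the lower hook by its hole (centre within 24 mm of the crook, cover within 0.5 rad of upright, over 20 mm above the bench); both under 0.15 m/s (contact force between shook and stand above 0.5 N and contact force between shook and cover above 0.1 N and x of hook_crown in the frame of stand between -0.175 and 0 m and y of hook_crown in the frame of stand between -0.025 and 0.025 m and z of hook_crown in the frame of stand between 0.23 and 0.27 m and angle between shook's own x axis and vertical below 0.6 rad and distance between hook_crook and cover_hole below 0.024 m and angle between cover's own z axis and vertical below 0.5 rad and height (world z) of cover above 0.02 m and linear speed of each of cover, shook below 0.15 m/s); the robot touches nothing.
It fails at once if the plate without a hole is moved or lifted from its slot (distance of blank from where it was at the start of the episode above 0.02 m).
It fails at once if the screwdriver is pushed away (distance of screwdriver from where it was at the start of the episode above 0.03 m).
It fails at once if the wheel unit is pushed away (distance of wheel_module from where it was at the start of the episode above 0.03 m).
It fails at once if the cover is gripped with the fingers (contact force between cover and the fingers above 10 N).
It also fails if it takes over 72 s, if anything falls off the work surface, if the arm or the gripper's body presses on something with over 40 N, if the wrist force passes 120 N, or if a joint passes its speed limit or range.

### The arm

A 6-joint arm with a two-finger parallel gripper is mounted at the origin on the work surface. World frame = base frame: x ahead of the robot, y to its left, z up, the work surface at z = 0. Lengths are in m, angles in rad, forces in N, time in s.
With the tool pointing down it reaches from about 0.3 to 0.85 m from the base axis. Payload 4.2 kg.
Tool frame: the origin (TCP) lies at the very end of the fingers, on their centre line; the grasp point (between the pads) lies 19 mm behind it (manip.grip_point_offset is the distance from the TCP to the grasp point, in m); x points along the fingers, y is the direction in which the jaws open and shut, and the axes are right-handed (so a half turn about x gives the same grasp; the last joint's range is limited). The gripper opens to 91 mm and grips with 3 to 60 N. Pads are 32 mm wide; open, the fingers measure 118 mm over their backs; the gripper's body (76 mm by 178 mm) begins 60 mm behind the grasp point.
Start: joints at [-1.267, 0.32, 1.565, -0, 1.257, -0.02], TCP at [0.183, -0.545, 0.214] pointing down, gripper open.
Joint ranges: [-3.11, 3.11], [-0.84, 2.01], [0.21, 2.61], [-1.34, 4.49], [0.05, 2.63], [-2.56, 2.56]. Speed limits (rad/s): [2.57, 2.57, 3.14, 3.14, 3.14, 3.14].

### API

Orientations are given as a rotation vector (axis times angle).
In Python, from station import manip, imaging, ticket gives the robot as it stands.
- The arm moves only by the tool move_arm, never from a script. Its argument "rows" is one flat list of numbers, 6 for each row, row after row: the shift along the tool's x, y, z in m, then the turn, a rotation vector about the tool's x, y, z in rad. In form: [x, y, z, wx, wy, wz, x, y, z, wx, wy, wz, ...]. A call has 1 to 8 rows; each row is the pose to reach, as a shift and turn from the pose measured when the call began, along the tool's axes at that moment; what a row does not reach only later rows make up. A row lasts 1/8 s, in which the tool goes at most 62.5 mm and 10.7 degrees, less where a joint would pass 70% of its speed; a pose out of reach is approached as far as the arm can. A call with a gripper value outside its range is refused whole. "gripper" is the closure in counts, from 0 (fully open) to 255 (shut), set as the call begins (left out, the last holds). The fingers move at their own pace and stop on an object; "newtons" is the grip in N (left out, the last holds). Time passes only in rows, so rows that repeat a pose let the fingers close. It gives the time, the measured TCP pose, the force and the opening at its end, in the units of the state.
- manip.get_state(): the state, without advancing time (a new reading comes with each control period).
- imaging.capture(name): name is "scene" or "side" or "wrist"; returns (picture, depth): 400x640x3 uint8, red, green, blue; 400x640 float32, m along the optical axis (not along the pixel's ray), 0 where there is no reading.
- imaging.camera_info(name): a dict with "fx", "fy", "cx", "cy" (pixels), "rvec" (rotation vector, rad) and "tvec" (3), from world to camera coordinates, as OpenCV has them; the wrist camera has in their place "hand_eye" (4x4, takes a point from camera to tool coordinates, whose origin is the TCP and whose axes are the tool frame's). Camera axes: x right, y down, z forward; pixel columns grow to the right and rows downward; lengths in m; the calibration is good to about 2 mm. A picture is of the moment at which its call begins: read the wrist's pose just before it. camera_info takes no time and is no camera call.
- ticket.close_job(): hands the job in, once; it reports no verdict.
The state is a dict: "time_s": time; "q": joint angles; "qd": joint speeds; "joint_torque": joint torques, N m; "ee_pos": TCP position; "tool_rot": TCP orientation; "ft_force": force on the tool from outside, world axes, zero at the start; "wrist_torque": the same for the moment, N m; "grip_width": finger opening in m.
Only numpy, scipy, OpenCV 4.12 (cv2) and the standard library are available. Lean on these libraries where they do the work, as an engineer would, in place of code of your own. Each camera call takes 0.05 s, during which the arm holds its last target. There are 200 camera calls.

## Working session

There is one attempt and no reset: what is moved stays moved. The work goes in short steps, Python scripts to look and compute and a tool call to move; the robot and the scene stay as the last step left them, time stands still between calls to the robot, and variables do not carry over. Pictures are saved under pics/ and viewed, about 8 in all and at most 12, crops included, and the job is handed in when it is done.

Besides the shell and the picture viewer there is one more tool, called as a command line: name --argument value ..., lists and objects as JSON in quotes. move_arm: Moves the arm, as the interface text tells. Its arguments: {"type":"object","properties":{"rows":{"type":"array","items":{"type":"number"}},"gripper":{"type":"number"},"newtons":{"type":"number"}},"required":["rows"]}

```bash
ls; mkdir -p pics; cat > h.py <<'E'
import numpy as np, cv2
from station import manip, imaging, ticket
from scipy.spatial.transform import Rotation as R
def cam(n, st=None):
    c=imaging.camera_info(n); K=np.array([[c['fx'],0,c['cx']],[0,c['fy'],c['cy']],[0,0,1]])
    if 'hand_eye' in c:
        st=st or manip.get_state(); T=np.eye(4); T[:3,:3]=R.from_rotvec(st['tool_rot']).as_matrix(); T[:3,3]=st['ee_pos']
        M=T@np.array(c['hand_eye'])
    else:
        W=np.eye(4); W[:3,:3]=R.from_rotvec(np.ravel(c['rvec'])).as_matrix(); W[:3,3]=np.ravel(c['tvec']); M=np.linalg.inv(W)
    return K,M   # M camera->world
def rays(K,M,uv):
    uv=np.atleast_2d(uv).astype(float); d=np.c_[uv,np.ones(len(uv))]@np.linalg.inv(K).T
    return M[:3,3], d@M[:3,:3].T
def onplane(K,M,uv,z):
    o,d=rays(K,M,uv); return o+d*((z-o[2])/d[:,2])[:,None]
def proj(K,M,P):
    W=np.linalg.inv(M); p=np.atleast_2d(P)@W[:3,:3].T+W[:3,3]; q=p@K.T; return q[:,:2]/q[:,2:]
def cloud(K,M,dep):
    v,u=np.mgrid[:400,:640]; o,d=rays(K,M,np.c_[u.ravel(),v.ravel()])
    return (o+d*dep.reshape(-1,1)).reshape(400,640,3)
E
python3 - <<'E'
from h import *
print(manip.get_state())
for n in ['scene','side','wrist']:
    st=manip.get_state(); p,d=imaging.capture(n); cv2.imwrite(f'pics/{n}0.png',p[:,:,::-1]); K,M=cam(n,st); np.savez(f'{n}0.npz',p=p,d=d,K=K,M=M)
    print(n,K[0,0],M.round(3).tolist())
E
```

```text
pics
{'time_s': 0.0, 'q': array([-1.26699269e+00,  3.20243328e-01,  1.56569354e+00, -2.58298633e-06,
        1.25740351e+00, -1.99878573e-02]), 'qd': array([ 2.84484144e-04, -1.70301648e-04, -5.84756827e-04,  4.69346285e-05,
        1.10430945e-03, -6.03033958e-05]), 'joint_torque': array([ 8.90605643e-04, -4.12455618e+01, -2.31973583e+01,  7.27407122e-02,
        4.56483406e-02, -1.58788826e-04]), 'ee_pos': array([ 0.18279452, -0.54462104,  0.21314256]), 'tool_rot': array([ 2.0467604 ,  0.33612456, -2.04727814]), 'ft_force': array([0.34908606, 0.0151249 , 0.28750437]), 'wrist_torque': array([ 0.03482   , -0.01281105, -0.07107611]), 'grip_width': 0.09131399935337388}
scene 495.25364230446615 [[-0.482, 0.648, -0.59, 1.33], [0.876, 0.363, -0.317, 0.53], [0.009, -0.67, -0.742, 1.132], [0.0, 0.0, 0.0, 1.0]]
side 507.35412703056375 [[0.973, -0.167, 0.16, 0.312], [-0.231, -0.73, 0.644, -0.786], [0.009, -0.663, -0.748, 1.217], [0.0, 0.0, 0.0, 1.0]]
wrist 318.1762526445392 [[0.318, -0.919, -0.233, 0.249], [-0.948, -0.309, -0.076, -0.523], [-0.002, 0.245, -0.969, 0.383], [0.0, 0.0, 0.0, 1.0]]
```

View pics/scene0.png

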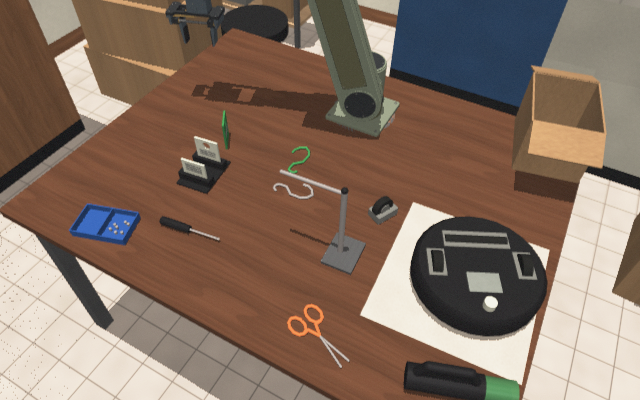

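View pics/side0.png

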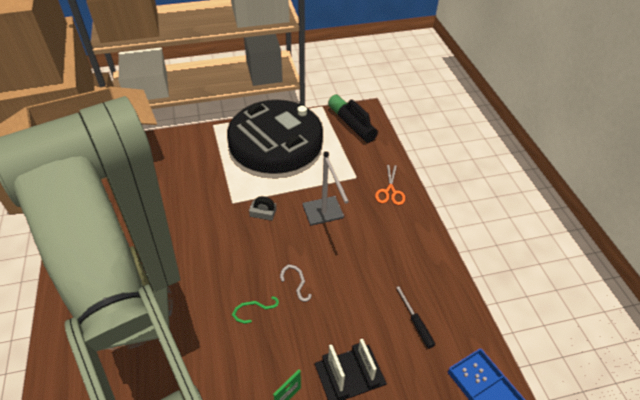

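Scene picture: grey S-hook at (293,190), decoy green hook at (299,158). White plate with a hole at (207,150), blank at (194,170), green decoy plate at (226,130). The stand's rod runs from (281,171) to (344,191). Side picture: grey hook at (297,282), green hook at (255,310), plates at (336,368) and (367,360). I choose the grey hook and the white plate with the hole, and check both in a close crop.

```bash
python3 - <<'E'
from h import *
s=np.load('scene0.npz');t=np.load('side0.npz')
a=cv2.resize(s['p'][100:275,165:375],None,fx=3.8,fy=3.3,interpolation=2)[:, :800]
a=cv2.resize(s['p'][105:205,170:330],(800,500),interpolation=2); cv2.imwrite('pics/c1.png',a[:,:,::-1])
b=cv2.resize(t['p'][250:400,230:430],(800,600),interpolation=2); cv2.imwrite('pics/c2.png',b[:,:,::-1])
for nm,f in(('scene',s),('side',t)):
    P=cloud(f['K'],f['M'],f['d']);np.save(nm+'P.npy',P)
    p=f['p'].astype(int); mx=p.max(2);mn=p.min(2)
    bench=(P[...,0]>.2)&(P[...,0]<.85)&(abs(P[...,1])<.7)
    m=((mx-mn)<40)&(mn>120)&bench&(P[...,2]<.025)&(P[...,2]>-.02)&(f['d']>0)
    n,l,stt,c=cv2.connectedComponentsWithStats(m.astype(np.uint8))
    for i in range(1,n):
        if stt[i,4]>20: print(nm,'grey low',stt[i],P[l==i].mean(0).round(3))
    m=((mx-mn)<45)&bench&(P[...,2]>.03)&(f['d']>0)
    n,l,stt,c=cv2.connectedComponentsWithStats(m.astype(np.uint8))
    for i in range(1,n):
        if stt[i,4]>20: q=P[l==i];print(nm,'high',stt[i],np.median(q,0).round(3),q.min(0).round(3),q.max(0).round(3))
E
```

```text
scene grey low [273 183  40  16 163] [ 0.459 -0.013  0.004]
scene grey low [ 361  203  156  175 7389] [ 0.619  0.471 -0.   ]
scene grey low [190 228  29  12  66] [ 0.732 -0.152  0.009]
scene grey low [529 243  13  14  71] [ 0.315  0.688 -0.001]
scene grey low [320 336  14  11  38] [0.846 0.3   0.005]
scene high [165   0  47  44 644] [ 0.214 -0.577  0.324] [ 0.2   -0.632  0.21 ] [ 0.251 -0.467  0.387]
scene high [224 112   4  28  59] [ 0.373 -0.328  0.06 ] [ 0.332 -0.354  0.032] [ 0.406 -0.305  0.095]
scene high [192 137  35  29 496] [ 0.495 -0.305  0.06 ] [ 0.474 -0.362  0.03 ] [ 0.515 -0.25   0.11 ]
scene high [178 158  36  26 417] [ 0.575 -0.297  0.052] [ 0.552 -0.358  0.03 ] [ 0.593 -0.244  0.088]
scene high [280 170  69  80 645] [0.602 0.209 0.238] [0.591 0.037 0.031] [0.613 0.221 0.266]
scene high [371 196  26  21 277] [0.426 0.259 0.054] [0.389 0.23  0.03 ] [0.449 0.294 0.074]
scene high [  411   217   131   119 11962] [0.548 0.562 0.084] [0.352 0.394 0.03 ] [0.679 0.7   0.118]
scene high [ 406  361  100   39 2168] [0.822 0.592 0.058] [0.751 0.493 0.03 ] [0.85  0.698 0.109]
sid
[... 467 characters left out ...]
   0.119]
side high [135 113  24  73 383] [ 0.204 -0.18   0.71 ] [ 0.2   -0.19   0.602] [ 0.21  -0.157  0.752]
side high [322 151  27  60 465] [0.595 0.203 0.22 ] [0.586 0.034 0.031] [0.609 0.215 0.267]
side high [249 196  27  20 325] [0.412 0.247 0.05 ] [0.366 0.219 0.03 ] [0.449 0.281 0.076]
side high [ 160  309   43   91 1150] [ 0.214 -0.49   0.607] [ 0.2   -0.529  0.549] [ 0.237 -0.414  0.631]
side high [352 340  29  47 553] [ 0.567 -0.312  0.038] [ 0.55 -0.36  0.03] [ 0.589 -0.247  0.093]
side high [323 345  27  53 608] [ 0.488 -0.322  0.04 ] [ 0.472 -0.367  0.03 ] [ 0.51  -0.256  0.114]
side high [279 381  20  19 114] [ 0.373 -0.335  0.05 ] [ 0.347 -0.351  0.03 ] [ 0.398 -0.318  0.07 ]
```

View pics/c1.png

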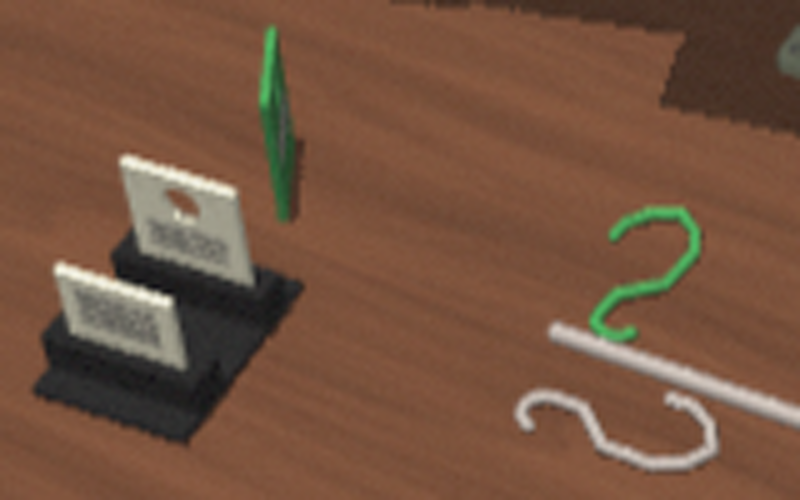

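View pics/c2.png

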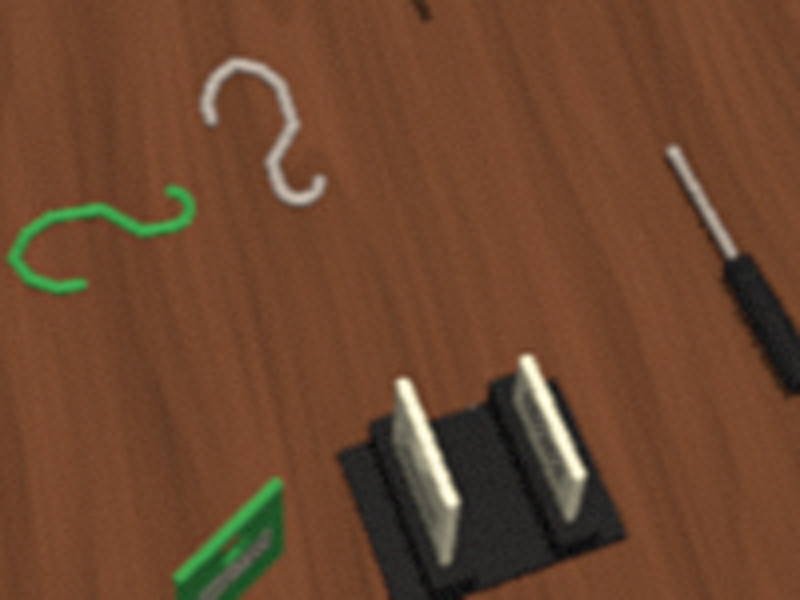

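Crops confirm the choice: the grey hook beside the green one, and the taller white plate with a round hole on the robot side of the rack. Next I measure the stand and plates and check the wrist kinematics.

```bash
cat >> h.py <<'E'
def toolmove(p,Rm,st=None):
    "shift, rotvec in current tool axes to reach TCP position p, rotation matrix Rm"
    st=st or manip.get_state(); R0=R.from_rotvec(st['tool_rot']).as_matrix()
    return R0.T@(np.array(p)-st['ee_pos']), R.from_matrix(R0.T@Rm).as_rotvec()
def frame(x,y):
    x=np.array(x,float);x/=np.linalg.norm(x);y=np.array(y,float);y-=x*(x@y);y/=np.linalg.norm(y);return np.c_[x,y,np.cross(x,y)]
E
python3 - <<'E'
from h import *
st=manip.get_state(); q=st['q']
print(R.from_rotvec(st['tool_rot']).as_matrix().round(3))
for nm in('scene','side'):
    P=np.load(nm+'P.npy');f=np.load(nm+'0.npz');d=f['d']
    X,Y,Z=P[...,0],P[...,1],P[...,2]
    rod=(abs(X-.6)<.03)&(abs(Z-.247)<.02)&(Y>.0)&(Y<.19)&(d>0)
    r=P[rod];c=np.polyfit(r[:,1],r[:,0],1);print(nm,'rod x=%.4f y + %.4f'%tuple(c),'z',np.median(r[:,2]),'y',r[:,1].min(),r[:,1].max())
    v,u=np.where(rod);print(' rod px',u.min(),v[u.argmin()],u.max(),v[u.argmax()])
    po=(abs(X-.6)<.03)&(Z>.05)&(Z<.22)&(Y>.17)&(Y<.25)&(d>0);print(' post',np.median(P[po],0).round(4))
    for x0,h in((.492,.108),(.572,.086)):
        m=(abs(X-x0)<.03)&(Z>.045)&(Z<h+.01)&(Y<-.22)&(Y>-.4)&(f['p'].min(2)>95)
        q=P[m];c=np.polyfit(q[:,1],q[:,0],1);print(' plate',c.round(4),'y',np.percentile(q[:,1],[1,99]).round(4),'z',np.percentile(q[:,2],99).round(4),'x@-.305',np.polyval(c,-.305).round(4))
Rm=frame([0,0,-1],[1,0,0])
for s in(1,-1):
    a,b=toolmove([.44,-.03,.30],frame([0,0,-1],[s,0,0]));print(a.round(3),b.round(3))
E
```

```text
[[-0.     0.318 -0.948]
 [ 0.001 -0.948 -0.318]
 [-1.    -0.001 -0.   ]]
scene rod x=-0.0572 y + 0.6100 z 0.24673115028989528 y 0.03717549898187311 0.18973552899386248
 rod px 280 170 336 189
 post [0.6018 0.215  0.1396]
 plate [-0.1065  0.4617] y [-0.3491 -0.2686] z 0.109 x@-.305 0.4941
 plate [-0.1128  0.5402] y [-0.341  -0.2606] z 0.0868 x@-.305 0.5746
side rod x=-0.0635 y + 0.6062 z 0.2500877075090203 y 0.03414165799163282 0.18941456175302018
 rod px 327 160 348 201
 post [0.5924 0.2051 0.1391]
 plate [-0.1117  0.4547] y [-0.3518 -0.2739] z 0.1128 x@-.305 0.4888
 plate [-0.1043  0.5376] y [-0.3433 -0.2638] z 0.0918 x@-.305 0.5694
[-0.086 -0.406 -0.408] [-1.247e+00 -1.000e-03  1.000e-03]
[-0.086 -0.406 -0.408] [1.895e+00 1.000e-03 1.000e-03]
```

move_arm --rows '[0.013, -0.346, -0.398, -1.247, 0, 0, 0.013, -0.346, -0.398, -1.247, 0, 0, 0.013, -0.346, -0.398, -1.247, 0, 0, 0.013, -0.346, -0.398, -1.247, 0, 0, 0.013, -0.346, -0.398, -1.247, 0, 0, 0.013, -0.346, -0.398, -1.247, 0, 0, 0.013, -0.346, -0.398, -1.247, 0, 0, 0.013, -0.346, -0.398, -1.247, 0, 0]'

```text
time_s: 1.15
ee_pos: [0.4367, -0.1122, 0.2015]
tool_rot: [1.209, 1.21, -1.208]
ft_force: [0.9, -0.8, 0.6]
grip_width: 0.0913
```

move_arm --rows '[0, -0.01, -0.01, 0, 0, 0, 0, -0.01, -0.01, 0, 0, 0, 0, -0.01, -0.01, 0, 0, 0]'

```text
time_s: 1.52
ee_pos: [0.4263, -0.1033, 0.2016]
tool_rot: [1.21, 1.209, -1.209]
ft_force: [-0.3, -0.1, -0.0]
grip_width: 0.0911
```

```bash
python3 - <<'E'
from h import *
st=manip.get_state(); print(st['q'].round(4).tolist(),st['ee_pos'])
p,d=imaging.capture('wrist');K,M=cam('wrist',st)
np.savez('w1.npz',p=p,d=d,K=K,M=M)
P=cloud(K,M,d); q=p.astype(int)
m=((q.max(2)-q.min(2))<45)&(q.min(2)>90)&(P[...,2]<.03)&(abs(P[...,0]-.46)<.1)&(abs(P[...,1])<.12)
n,l,s,c=cv2.connectedComponentsWithStats(m.astype(np.uint8)); i=1+s[1:,4].argmax(); m=(l==i)
v,u=np.where(m); pts=onplane(K,M,np.c_[u,v],.004); np.save('hookpts.npy',pts)
print(s[i],pts.mean(0)); 
x0,x1,y0,y1=u.min()-25,u.max()+25,v.min()-25,v.max()+25
im=p.copy(); im=im[y0:y1,x0:x1]; f=min(800/im.shape[1],600/im.shape[0]); cv2.imwrite('pics/w1.png',cv2.resize(im,None,fx=f,fy=f,interpolation=2)[:,:,::-1]); print(x0,y0,f)
E
```

```text
[-0.2643, 0.1133, 1.8722, 0.0005, 1.156, -0.2637] [ 0.42627031 -0.10330414  0.20158058]
[ 317   43   62  120 1496] [ 0.45802669 -0.01259619  0.004     ]
292 18 3.5502958579881656
```

View pics/w1.png

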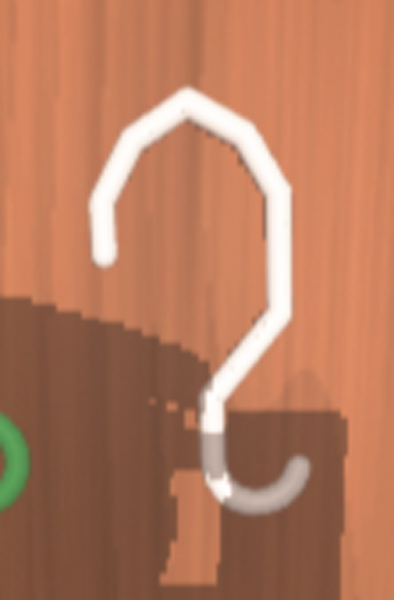

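```bash
cat >> h.py <<'E'
def rigid2(A,B):
    a,b=A.mean(0),B.mean(0);H=(A-a).T@(B-b);th=np.arctan2(H[0,1]-H[1,0],H[0,0]+H[1,1])
    c,s=np.cos(th),np.sin(th);Q=np.array([[c,-s],[s,c]]);return th,b-Q@a,((A@Q.T+(b-Q@a))-B)
E
python3 - <<'E'
from h import *
f=np.load('w1.npz')
px=np.array([[105,258],[102,203],[135,140],[187,100],[250,133],[281,190],[281,315],[211,395],[213,448],[300,466]])/3.55+[292,18]-.4
own=np.array([[0,54],[15,54],[32,44],[42,27],[32,10],[15,0],[-20,0],[-45,22],[-65,22],[-68.6,-5.5]])/1e3
W=onplane(f['K'],f['M'],px,.004)[:,:2]
th,t,e=rigid2(own,W);print('yaw',th,'origin',t,'res mm',(e*1e3).round(1).tolist())
# two-view check: side & scene centroid of hook mask on z=.004
print(np.load('hookpts.npy').mean(0))
for nm,(u0,v0,w,h) in(('scene',(273,183,40,16)),('side',(281,265,30,36))):
    g=np.load(nm+'0.npz');p=g['p'].astype(int);P=np.load(nm+'P.npy');m=((p.max(2)-p.min(2))<40)&(p.min(2)>120)&(P[...,2]<.03);k=np.zeros_like(m);k[v0:v0+h,u0:u0+w]=1
    v,u=np.where(m&k);W=onplane(g['K'],g['M'],np.c_[u,v],.004);print(nm,W.mean(0),W.min(0),W.max(0))
h=np.load('hookpts.npy');print('wrist',h.min(0),h.max(0))
ox=np.array([np.cos(th),np.sin(th),0]);oy=np.array([-ox[1],ox[0],0])
gp=np.r_[t,0]+ox*-.0025
Rm=frame([0,0,-1],-oy)
for z in (.08,.002):
    a,b=toolmove([gp[0],gp[1],z],Rm);print(z,gp,a.round(4),b.round(4))
E
```

```text
yaw 1.6155147287464895 origin [4.76770581e-01 1.56217191e-04] res mm [[0.1, 1.8], [0.3, 0.9], [-0.5, 0.5], [0.5, 0.1], [-1.2, 0.1], [-0.3, -0.4], [0.0, 1.2], [0.6, -0.3], [0.5, -3.6], [-0.0, -0.2]]
[ 0.45802669 -0.01259619  0.004     ]
scene [ 0.45899573 -0.01252926  0.004     ] [ 0.41719012 -0.08114722  0.004     ] [0.48880635 0.04252203 0.004     ]
side [ 0.45718655 -0.01432671  0.004     ] [ 0.41768964 -0.08085393  0.004     ] [0.48569188 0.04409253 0.004     ]
wrist [ 0.41822182 -0.08296734  0.004     ] [0.48766862 0.04348114 0.004     ]
0.08 [ 0.47688234 -0.00234128  0.        ] [ 0.1217  0.0504 -0.1012] [-0.0461 -0.0004 -0.0003]
0.002 [ 0.47688234 -0.00234128  0.        ] [ 0.1997  0.0504 -0.1011] [-0.0461 -0.0004 -0.0003]
```

move_arm --rows '[0.05, 0.05, -0.098, -0.046, 0, 0, 0.1, 0.05, -0.098, -0.046, 0, 0, 0.14, 0.05, -0.098, -0.046, 0, 0, 0.14, 0.05, -0.098, -0.046, 0, 0, 0.14, 0.05, -0.098, -0.046, 0, 0]' --gripper 143 --newtons 30

```text
time_s: 2.2
ee_pos: [0.4775, -0.0067, 0.0629]
tool_rot: [1.178, 1.228, -1.176]
ft_force: [0.6, -0.4, 0.1]
grip_width: 0.0439
```

```bash
python3 - <<'E'
from h import *
st=manip.get_state();print(st['q'].round(4).tolist(),st['grip_width'])
th=1.6155;ox=np.array([np.cos(th),np.sin(th),0]);oy=np.array([-ox[1],ox[0],0])
gp=np.array([.47677,.00016,0])-.006*ox
a,b=toolmove([gp[0],gp[1],.002],frame([0,0,-1],-oy));print(a.round(4),b.round(4))
E
```

```text
[-0.0382, 0.3246, 1.9961, 0.0003, 0.8188, -0.0815] 0.04391974343912301
[ 0.0609 -0.0006 -0.0009] [-0.0016 -0.     -0.0021]
```

move_arm --rows '[0.03, 0, -0.001, 0, 0, 0, 0.05, 0, -0.001, 0, 0, 0, 0.0605, 0, -0.001, 0, 0, 0, 0.0605, 0, -0.001, 0, 0, 0, 0.0605, 0, -0.001, 0, 0, 0]'

```text
time_s: 2.82
ee_pos: [0.4786, -0.006, 0.0036]
tool_rot: [1.18, 1.226, -1.174]
ft_force: [-0.3, -0.2, -0.0]
grip_width: 0.0403
```

move_arm --rows '[0, 0, 0, 0, 0, 0, 0, 0, 0, 0, 0, 0, 0, 0, 0, 0, 0, 0, 0, 0, 0, 0, 0, 0]' --gripper 255 --newtons 40

```text
time_s: 3.32
ee_pos: [0.4784, -0.0059, 0.0037]
tool_rot: [1.18, 1.226, -1.174]
ft_force: [-1.0, 0.4, 1.1]
grip_width: 0.0072
```

```bash
cat >> h.py <<'E'
def fk(p,q):
    a1,h,L1,L2,d,lat,e=p
    z=np.array([0,0,1.]);Rz=lambda a:R.from_rotvec([0,0,a]);Ry=lambda a:R.from_rotvec([0,a,0])
    Ra=Rz(q[0]);R2=Ra*Ry(q[1]);R3=R2*Ry(q[2]);Re=R3*Rz(q[3])*Ry(q[4])*Rz(q[5])
    pos=Ra.apply([a1,lat,h])+R2.apply(z*L1)+R3.apply([e,0,L2])+Re.apply(z*d)
    m=Re.as_matrix();return pos,np.c_[m[:,2],-m[:,0],-m[:,1]]
E
python3 - <<'E'
from h import *
st=manip.get_state();print(st['q'].round(4).tolist(),st['ee_pos'],st['ft_force'])
E
```

```text
[-0.0365, 0.414, 2.0588, 0.0003, 0.6646, -0.0796] [ 0.47840683 -0.00590242  0.00366347] [-0.97503608  0.44808916  1.08203645]
```

move_arm --rows '[-0.05, 0, 0, 0, 0, 0, -0.1, 0, 0.01, 0, 0, 0, -0.15, 0.01, 0.02, 0, 0.15, 0, -0.2, 0.02, 0.04, 0, 0.3, 0, -0.25, 0.02, 0.06, 0, 0.45, 0, -0.28, 0.02, 0.07, 0, 0.6, 0, -0.28, 0.02, 0.07, 0, 0.6, 0, -0.28, 0.02, 0.07, 0, 0.6, 0]'

```text
time_s: 4.32
ee_pos: [0.4997, -0.0746, 0.2827]
tool_rot: [1.595, 1.663, -0.84]
ft_force: [0.3, 0.0, -0.9]
grip_width: 0.0065
```

```bash
python3 - <<'E'
from h import *
st=manip.get_state();print(st['q'].round(4).tolist(),st['ee_pos'],st['ft_force'],st['grip_width'])
from scipy.optimize import least_squares
S=[([-1.26699,.320243,1.565694,0,1.257404,-.019988],[.182795,-.544621,.213143]),([-0.2643,0.1133,1.8722,0.0005,1.156,-0.2637],[.42627,-.1033,.20158]),([-0.0382,0.3246,1.9961,0.0003,0.8188,-0.0815],[.4775,-.0067,.0629]),([-0.0365,0.414,2.0588,0.0003,0.6646,-0.0796],[.478407,-.005902,.003663]),(st['q'],st['ee_pos'])]
r=least_squares(lambda p:np.ravel([fk(p,q)[0]-x for q,x in S]),[.05,.3,.35,.35,.2,.01,0]);print(r.x.round(4),(r.fun*1e3).round(2))
np.save('fk.npy',r.x);print((fk(r.x,st['q'])[1]-R.from_rotvec(st['tool_rot']).as_matrix()).round(3))
E
```

```text
[-0.4997, 0.3082, 1.5552, 0.5057, 1.6099, -0.6095] [ 0.49967464 -0.0745696   0.28265327] [ 0.34281225  0.0073397  -0.92902515] 0.006543332853978696
[0.     0.1403 0.5918 0.417  0.3357 0.0115 0.0252] [-0.01 -0.01  0.   -0.01  0.   -0.01  0.03  0.02 -0.01 -0.02 -0.01  0.01
 -0.   -0.    0.01]
[[-0.  0. -0.]
 [ 0. -0.  0.]
 [ 0. -0.  0.]]
```

```bash
cat >> h.py <<'E'
LO=np.array([-3.11,-.84,.21,-1.34,.05,-2.56]);HI=np.array([3.11,2.01,2.61,4.49,2.63,2.56])
from scipy.optimize import least_squares
def ik(p,Rm,q0):
    F=np.load('fk.npy')
    def f(q):
        a,b=fk(F,q);return np.r_[(a-p)*5,R.from_matrix(b.T@Rm).as_rotvec()]
    r=least_squares(f,np.clip(q0,LO+.01,HI-.01),bounds=(LO,HI));return r.x,np.abs(r.fun).max()
E
python3 - <<'E'
from h import *
st=manip.get_state();q=st['q']
def show(n,p,Rm,q0=q):
    best=min((ik(p,Rm,g) for g in (q0,[0,.5,1.5,1.5,1.5,0],[-.5,.8,1.2,1.2,2,.5],[-.8,.8,1.2,.8,2.2,.5])),key=lambda t:t[1]);print(n,best[0].round(2),round(best[1],4));return best[0]
xr=np.array([-.06,1,0]);xr/=np.linalg.norm(xr);yr=np.array([1,.06,0])
lean=.2
def hangR(l): 
    up=np.array([np.sin(l),0,np.cos(l)]); return frame(xr,np.cross(-up,xr))
print(hangR(.2).round(2))
for l in(0,.2): show('hang%.1f'%l,[.627,.09,.22],hangR(l))
show('pre',[.627,0,.27],hangR(.2))
for az in (90,96,75,60,50):
    a=np.radians(az);x=[np.cos(a),np.sin(a),0]
    show('rack%d'%az,[.475,-.305,.19],frame(x,np.cross([0,0,-1],x)))
    for dn in(20,40):
        b=np.radians(dn);xx=[np.cos(a)*np.cos(b),np.sin(a)*np.cos(b),-np.sin(b)]
        show(' down%d'%dn,[.475,-.305,.19],frame(xx,np.cross([0,0,-1],x)))
show('C hang',[.63,.09,.21],frame([1,0,0],[0,1,0]));show('C hang-',[.63,.09,.21],frame([1,0,0],[0,-1,0]))
show('C rack',[.48,-.305,.19],frame([1,0,0],[0,1,0]));show('C rack-',[.48,-.305,.19],frame([1,0,0],[0,-1,0]))
E
```

```text
[[-0.06  0.98 -0.2 ]
 [ 1.    0.06 -0.01]
 [ 0.   -0.2  -0.98]]
hang0.0 [-0.38  0.82  1.59  1.24  1.86 -0.88] 0.0
hang0.2 [-0.38  0.82  1.59  1.24  1.86 -0.68] 0.0
pre [-0.49  0.8   1.46  1.2   1.99 -0.57] 0.0
rack90 [-0.95  0.97  1.28  0.85  2.25 -0.95] 0.0
 down20 [-0.93  0.83  1.28  0.69  2.06 -0.95] 0.0
 down40 [-0.88  0.67  1.33  0.53  1.84 -0.93] 0.0
rack96 [-0.91  1.    1.21  0.8   2.32 -0.96] 0.0
 down20 [-0.9   0.86  1.22  0.64  2.13 -0.98] 0.0
 down40 [-0.86  0.7   1.28  0.48  1.9  -0.98] 0.0
rack75 [-1.03  0.91  1.46  0.96  2.08 -0.96] 0.0
 down20 [-1.01  0.75  1.45  0.81  1.89 -0.9 ] 0.0
 down40 [-0.95  0.6   1.47  0.64  1.69 -0.82] 0.0
rack60 [-1.11  0.83  1.66  1.08  1.91 -1.01] 0.0
 down20 [-1.09  0.67  1.64  0.93  1.71 -0.89] 0.0
 down40 [-1.01  0.52  1.62  0.75  1.52 -0.73] 0.0
rack50 [-1.16  0.79  1.8   1.17  1.81 -1.06] 0.0
 down20 [-1.13  0.61  1.77  1.02  1.59 -0.89] 0.0
 down40 [-1.04  0.47  1.73  0.82  1.4  -0.68] 0.0
C hang [0.26 0.61 2.55 3.4  1.58 1.57] 0.0
C hang- [ 0.26  0.61  2.55  3.4   1.58 -1.57] 0.0
C rack [-1.16  0.66  2.48  1.98  1.57  1.57] 0.0
C rack- [-1.16  0.66  2.48  1.98  1.57 -1.57] 0.0
```

```bash
python3 - <<'E'
from h import *
st=manip.get_state();print(st['grip_width'])
p,d=imaging.capture('wrist');cv2.imwrite('pics/w2.png',cv2.resize(p[:, 120:620],None,fx=1.4,fy=1.4)[:,:,::-1])
E
```

```text
0.006543332853978696
```

View pics/w2.png

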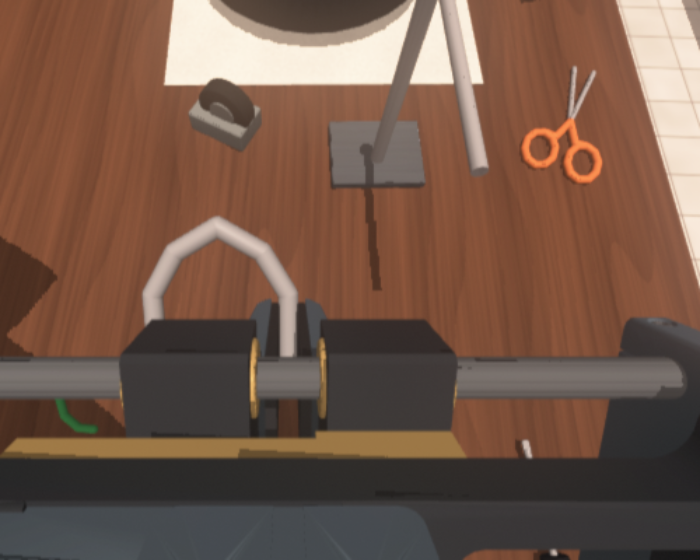

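```bash
cat >> h.py <<'E'
XR=np.array([-.06,1,0])/np.hypot(1,.06)
def hangR(l,xr=XR):
    s=np.cross(xr,[0,0,1]); up=np.sin(l)*s+np.cos(l)*np.array([0,0,1]); return frame(xr,np.cross(-up,xr))
def rodpt(y): return np.array([.608-.06*y,y,.245])
def hang_tcp(y,l,dz,g=-.006):
    Rm=hangR(l); ox=-Rm[:,2]; oy=-Rm[:,1]; return rodpt(y)+(g-.0316)*ox-.027*oy+[0,0,dz],Rm
E
python3 - <<'E'
from h import *
for y,dz in((-.01,.03),(.075,.012),(.075,0)):
    p,Rm=hang_tcp(y,.2,dz);a,b=toolmove(p,Rm);print(p.round(4),a.round(3),b.round(3))
E
```

```text
[ 0.6276 -0.0089  0.2328] [ 0.075  0.131 -0.021] [ 0.178  0.966 -0.113]
[0.6225 0.0761 0.2148] [ 0.138  0.129 -0.081] [ 0.178  0.966 -0.113]
[0.6225 0.0761 0.2028] [ 0.148  0.129 -0.074] [ 0.178  0.966 -0.113]
```

move_arm --rows '[0, 0.02, 0.01, 0.03, 0.17, -0.02, 0, 0.04, 0.02, 0.06, 0.33, -0.04, 0, 0.06, 0.02, 0.09, 0.5, -0.06, 0, 0.08, 0.02, 0.12, 0.66, -0.08, 0.01, 0.1, 0.01, 0.15, 0.82, -0.1, 0.04, 0.12, 0, 0.178, 0.966, -0.113, 0.075, 0.131, -0.021, 0.178, 0.966, -0.113, 0.075, 0.131, -0.021, 0.178, 0.966, -0.113]'

```text
time_s: 5.38
ee_pos: [0.6274, -0.0039, 0.2306]
tool_rot: [-2.044, -2.184, 0.224]
ft_force: [-0.8, -0.7, -2.0]
grip_width: 0.0069
```

```bash
cat > look.py <<'E'
from h import *
import sys
n=sys.argv[1]; c=[float(x) for x in sys.argv[2:5]]; r=int(sys.argv[5]); out=sys.argv[6]
st=manip.get_state();p,d=imaging.capture(n);K,M=cam(n,st);u,v=proj(K,M,c)[0].astype(int);np.savez(out+'.npz',p=p,d=d,K=K,M=M)
x0=np.clip(u-r,0,640-2*r);y0=np.clip(v-int(r*.75),0,400-int(1.5*r));im=p[y0:y0+int(1.5*r),x0:x0+2*r]
cv2.imwrite(f'pics/{out}.png',cv2.resize(im,(800,600),interpolation=2)[:,:,::-1]);print('crop origin',x0,y0,'scale',400/r)
E
python3 - <<'E'
from h import *
st=manip.get_state();print(st['grip_width'],st['q'].round(2))
for y,dz in((-.01,.03),(.075,.012),(.075,0)):
    p,Rm=hang_tcp(y,.2,dz);a,b=toolmove(p,Rm);print(p.round(4),a.round(3),b.round(3))
E
python3 look.py side .61 .02 .22 80 s2
```

```text
0.006913831058892181 [-0.5   0.85  1.47  1.17  1.97 -0.62]
[ 0.6276 -0.0089  0.2328] [-0.005 -0.001 -0.002] [-0.006  0.     0.006]
[0.6225 0.0761 0.2148] [0.08  0.004 0.016] [-0.006  0.     0.006]
[0.6225 0.0761 0.2028] [0.08  0.006 0.027] [-0.006  0.     0.006]
crop origin 269 152 scale 5.0
```

View pics/s2.png

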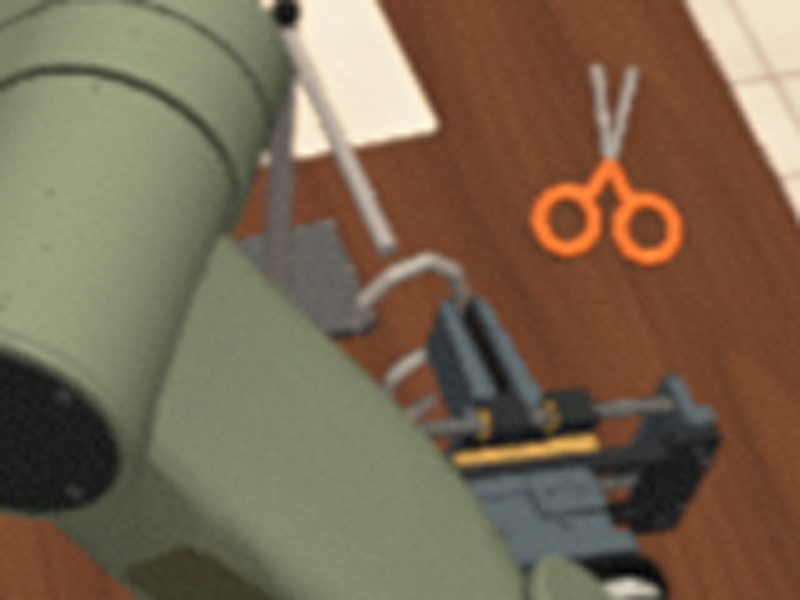

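```bash
python3 - <<'E'
from h import *
f=np.load('s2.npz');st=manip.get_state();T=R.from_rotvec(st['tool_rot']).as_matrix()
def own(x,y): return st['ee_pos']+(-T[:,2])*(x+6)/1e3-T[:,1]*y/1e3
for n,P in (('rodend',rodpt(.035)),('peak',own(42,27)),('end',own(0,54)),('sh15',own(15,0)),('32,10',own(32,10))):
    print(n,((proj(f['K'],f['M'],P)[0]-[269,152])*5).round(0),P.round(3))
E
```

```text
rodend [391. 252.] [0.606 0.035 0.245]
peak [428. 258.] [ 0.611 -0.007  0.285]
end [358. 320.] [ 0.576 -0.009  0.249]
sh15 [463. 291.] [ 0.632 -0.005  0.253]
32,10 [454. 269.] [ 0.625 -0.006  0.271]
```

move_arm --rows '[0.02, 0.002, 0.008, 0, 0, 0, 0.05, 0.004, 0.014, 0, 0, 0, 0.08, 0.004, 0.016, 0, 0, 0, 0.08, 0.005, 0.018, 0, 0, 0, 0.08, 0.005, 0.021, 0, 0, 0, 0.08, 0.006, 0.024, 0, 0, 0, 0.08, 0.006, 0.025, 0, 0, 0, 0.08, 0.006, 0.025, 0, 0, 0]'

```text
time_s: 6.42
ee_pos: [0.6233, 0.0739, 0.2063]
tool_rot: [-2.049, -2.184, 0.222]
ft_force: [-0.7, -0.5, -0.9]
grip_width: 0.0067
```

move_arm --rows '[0, 0, 0.001, 0, 0, 0, 0, 0, 0.002, 0, 0, 0, 0, 0, 0.002, 0, 0, 0]'

```text
time_s: 6.8
ee_pos: [0.6229, 0.0739, 0.2045]
tool_rot: [-2.048, -2.184, 0.221]
ft_force: [-0.2, -0.9, -0.8]
grip_width: 0.0067
```

move_arm --rows '[0, 0, 0.0015, 0, 0, 0, 0, 0, 0.003, 0, 0, 0, 0, 0, 0.003, 0, 0, 0]'

```text
time_s: 7.18
ee_pos: [0.6225, 0.0738, 0.2039]
tool_rot: [-2.047, -2.184, 0.214]
ft_force: [0.1, 0.7, 6.2]
grip_width: 0.0067
```

move_arm --rows '[0, 0, 0.0015, 0, 0, 0, 0, 0, 0.003, 0, 0, 0, 0, 0, 0.003, 0, 0, 0]'

```text
time_s: 7.55
ee_pos: [0.622, 0.0739, 0.2036]
tool_rot: [-2.046, -2.183, 0.206]
ft_force: [0.9, 0.3, 9.0]
grip_width: 0.0069
```

move_arm --rows '[0, 0, -0.002, 0, 0, 0, 0, 0, -0.002, 0, 0, 0]'

```text
time_s: 7.8
ee_pos: [0.6224, 0.0739, 0.2047]
tool_rot: [-2.047, -2.183, 0.209]
ft_force: [-0.4, -0.1, -0.6]
grip_width: 0.0071
```

move_arm --rows '[0, 0, 0, 0, 0, 0, 0, 0, 0, 0, 0, 0, 0, 0, 0, 0, 0, 0, 0, 0, 0, 0, 0, 0]' --gripper 175

```text
time_s: 8.3
ee_pos: [0.6224, 0.0739, 0.2047]
tool_rot: [-2.047, -2.183, 0.209]
ft_force: [0.6, -0.3, -0.2]
grip_width: 0.0285
```

move_arm --rows '[-0.01, 0, 0, 0, 0, 0, -0.03, 0, 0, 0, 0, 0, -0.07, 0, 0, 0, 0, 0, -0.07, 0, 0, 0, 0, 0, -0.07, 0, 0, 0, 0, 0, -0.07, 0, 0, 0, 0, 0]'

```text
time_s: 9.05
ee_pos: [0.6267, 0.0045, 0.2042]
tool_rot: [-2.046, -2.184, 0.209]
ft_force: [0.1, 0.0, 0.8]
grip_width: 0.0285
```

```bash
python3 look.py wrist .61 .08 .2 130 w3; python3 look.py scene .61 .07 .2 50 sc3
```

```text
crop origin 181 117 scale 3.076923076923077
crop origin 240 151 scale 8.0
```

View pics/sc3.png

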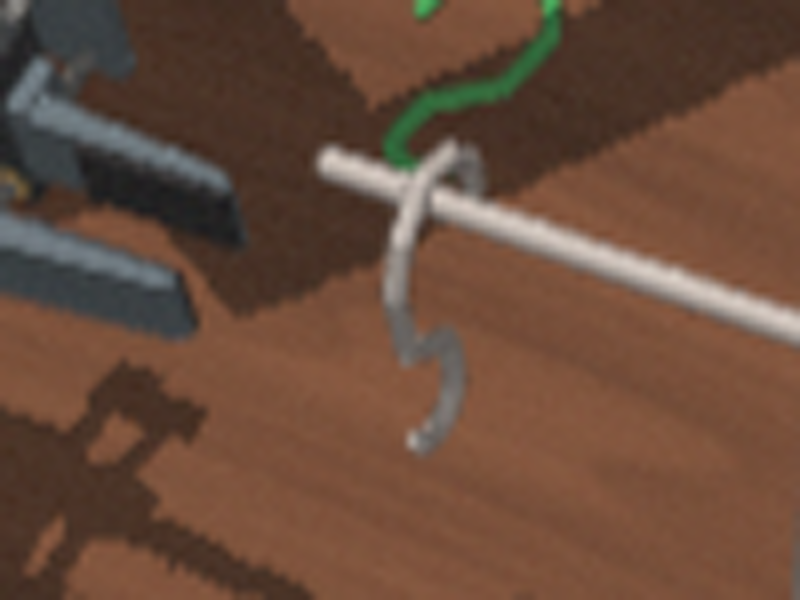

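The hook hangs on the rod by its arch: rod end at crop (330,162), arch over the rod at (455,150), crook tip at (418,443), fingers clear on the left. Now I compare it with the predicted pose.

```bash
python3 - <<'E'
from h import *
f=np.load('sc3.npz');own=[(42,27),(0,54),(15,0),(-20,0),(-45,22),(-79,8),(-68.6,-5.5)]
for yaw in(-.2,0,.2,.4):
  for l in (.1,.2):
    xr=R.from_rotvec([0,0,yaw]).apply(XR);Rm=hangR(l,xr);ox=-Rm[:,2];oy=-Rm[:,1];o=rodpt(.074)-.0316*ox-.027*oy
    print(yaw,l,((proj(f['K'],f['M'],[o+ox*x/1e3+oy*y/1e3 for x,y in own])-[240,151])*8).round(0).astype(int).tolist())
# depth-based points on the hook: wrist + scene
for nm in('w3','sc3'):
    f=np.load(nm+'.npz');P=cloud(f['K'],f['M'],f['d']);p=f['p'].astype(int)
    m=(f['d']>0)&((p.max(2)-p.min(2))<50)&(p.min(2)>60)&(abs(P[...,0]-.62)<.06)&(P[...,1]>.045)&(P[...,1]<.12)&(P[...,2]>.1)&(P[...,2]<.232)
    q=P[m];print(nm,len(q))
    for z0,z1 in((.12,.14),(.14,.16),(.16,.18),(.18,.2),(.2,.22),(.22,.232)):
        k=q[(q[:,2]>=z0)&(q[:,2]<z1)]
        if len(k)>2: print(z0,len(k),np.median(k,0).round(4),k.min(0).round(3),k.max(0).round(3))
f=np.load('sc3.npz');print('rodend',((proj(f['K'],f['M'],rodpt(.035))[0]-[240,151])*8))
E
```

```text
-0.2 0.1 [[422, 174], [486, 204], [376, 284], [387, 352], [436, 354], [419, 444], [391, 453]]
-0.2 0.2 [[420, 176], [491, 192], [381, 286], [398, 346], [451, 339], [440, 424], [411, 437]]
0 0.1 [[423, 174], [470, 197], [390, 291], [398, 358], [435, 354], [423, 446], [402, 458]]
0 0.2 [[421, 176], [474, 184], [393, 292], [406, 350], [446, 336], [439, 423], [417, 440]]
0.2 0.1 [[423, 174], [453, 192], [405, 295], [411, 361], [433, 353], [427, 447], [415, 462]]
0.2 0.2 [[422, 177], [455, 179], [407, 295], [416, 353], [440, 335], [437, 423], [424, 442]]
0.4 0.1 [[424, 174], [434, 190], [421, 297], [424, 363], [432, 353], [432, 448], [428, 463]]
0.4 0.2 [[424, 177], [435, 177], [421, 297], [426, 354], [434, 334], [435, 422], [431, 443]]
w3 1478
0.12 313 [0.6024 0.0684 0.1353] [0.586 0.066 0.129] [0.617 0.074 0.14 ]
0.14 54 [0.5911 0.0675 0.1418] [0.588 0.065 0.14 ] [0.615 0.071 0.145]
0.16 136 [0.603  0.0685 0.1765] [0.597 0.066 0.171] [0.613 0.072 0.18 ]
0.18 322 [0.6177 0.0695 0.1878] [0.603 0.067 0.18 ] [0.625 0.073 0.2  ]
0.2 312 [0.6234 0.0696 0.2123] [0.568 0.065 0.2  ] [0.63  0.074 0.22 ]
0.22 341 [0.6197 0.0687 0.2262] [0.568 0.064 0.22 ] [0.63  0.074 0.232]
sc3 105
0.12 22 [0.5975 0.0731 0.1353] [0.589 0.069 0.13 ] [0.619 0.078 0.14 ]
0.14 19 [0.5938 0.0744 0.1447] [0.59  0.069 0.14 ] [0.621 0.078 0.159]
0.16 13 [0.5972 0.0755 0.1737] [0.592 0.072 0.163] [0.609 0.078 0.18 ]
0.18 14 [0.6221 0.0761 0.1889] [0.608 0.073 0.18 ] [0.625 0.079 0.199]
0.2 17 [0.6273 0.0763 0.2141] [0.569 0.07  0.202] [0.631 0.079 0.219]
0.22 20 [0.6263 0.075  0.2268] [0.571 0.069 0.221] [0.63  0.079 0.232]
rodend [314.24786878 155.97795636]
```

View pics/w3.png

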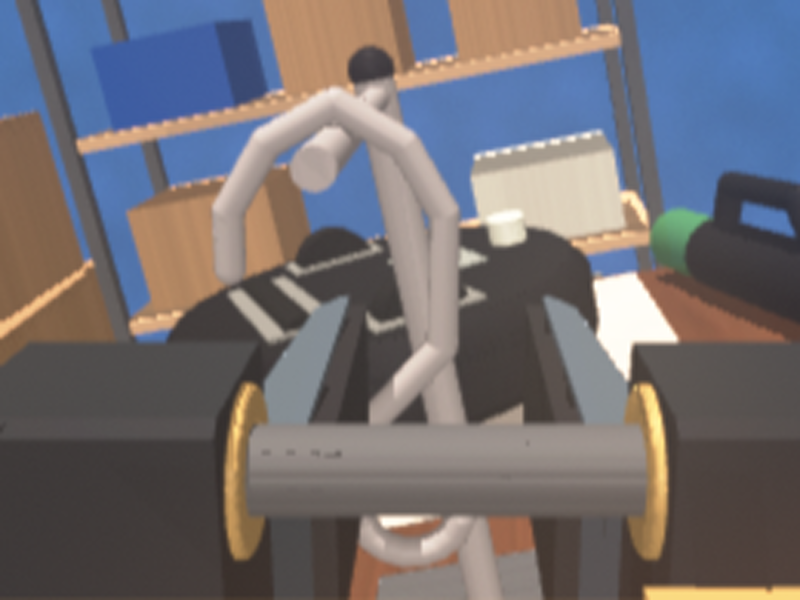

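```bash
python3 - <<'E'
from h import *
f=np.load('w3.npz')
px=np.array([[230,268],[230,215],[258,142],[332,98],[408,145],[445,212],[443,345]])/3.0769+[181,117]-.4
own=np.array([[0,54],[15,54],[32,44],[42,27],[32,10],[15,0],[-20,0]])/1e3
o,d=rays(f['K'],f['M'],px);s=np.cross(XR,[0,0,1])
for y in(.070,.0739):
    p0=rodpt(y);W=o+d*(((p0-o)@XR)/(d@XR))[:,None]
    B=np.c_[(W-p0)@[0,0,1.],-(W-p0)@s]  # up, own-y-like
    th,t,e=rigid2(own,B);org=p0+np.array([0,0,1])*t[0]-s*t[1]
    print('lean(rad, top toward -s)',th,'origin',org.round(4),'res',(e*1e3).round(1).tolist())
g=np.load('scene0.npz');hp=g['p'][130:160,195:220].astype(int)
n=np.array([1,.11,0])/np.hypot(1,.11)
for off in(.003,-.003):
    P0=np.array([.4915,-.305,.087])+n*off;o,d=rays(g['K'],g['M'],[[206.0,145.2]]);print('hole ray',o+d*((P0-o)@n)/(d@n))
K,M=g['K'],g['M'];print(proj(K,M,[[.4915,-.311,.087]]))
P=np.load('sceneP.npy');q=g['p'].astype(int);m=(q[...,0]-q[...,2]>25)
v,u=np.where(m[136:156,198:216]);print([(a+198,b+136) for a,b in zip(u,v)])
E
```

```text
lean(rad, top toward -s) -0.19898260808491477 origin [0.624  0.0712 0.2085] res [[-0.4, 0.1], [1.1, 0.6], [-0.5, -1.4], [-0.8, 0.0], [0.7, 1.0], [0.1, 0.1], [-0.2, -0.4]]
lean(rad, top toward -s) -0.19898260808491466 origin [0.6231 0.0751 0.2079] res [[-0.3, -0.4], [1.1, 0.1], [-0.8, -1.6], [-1.3, 0.1], [0.5, 1.3], [0.3, 0.5], [0.4, -0.1]]
hole ray [[ 0.4948887  -0.30836917  0.08769296]]
hole ray [[ 0.48945311 -0.3138291   0.08089533]]
[[206.02181101 144.4373305 ]]
[(np.int64(198), np.int64(136)), (np.int64(199), np.int64(136)), (np.int64(200), np.int64(136)), (np.int64(201), np.int64(136)), (np.int64(202), np.int64(136)), (np.int64(203), np.int64(136)), (np.int64(204), np.int64(136)), (np.int64(205), np.int64(136)), (np.int64(206), np.int64(136)), (np.int64(207), np.int64(136)), (np.int64(208), np.int64(136)), (np.int64(209), np.int64(136)), (np.int64(210), np.int64(136)), (np.int64(211), np.int64(136)), (np.int64(212), np.int64(136)), (np.int64(213), np.int64(136)), (np.int64(214), np.int64(136)), (np.int64(215), np.int64(136)), (np.int64(198), np.int64(137)), (np.int64(199), np.in
[... 2318 characters left out ...]
.int64(205), np.int64(145)), (np.int64(206), np.int64(145)), (np.int64(207), np.int64(145)), (np.int64(208), np.int64(145)), (np.int64(209), np.int64(145)), (np.int64(204), np.int64(146)), (np.int64(205), np.int64(146)), (np.int64(206), np.int64(146)), (np.int64(207), np.int64(146)), (np.int64(208), np.int64(146)), (np.int64(209), np.int64(146)), (np.int64(205), np.int64(147)), (np.int64(206), np.int64(147)), (np.int64(207), np.int64(147)), (np.int64(208), np.int64(147)), (np.int64(209), np.int64(147)), (np.int64(205), np.int64(148)), (np.int64(207), np.int64(148)), (np.int64(208), np.int64(148)), (np.int64(209), np.int64(148)), (np.int64(207), np.int64(149)), (np.int64(208), np.int64(149))]
```

```bash
python3 - <<'E'
from h import *
Rm=hangR(.2);ox=-Rm[:,2];p=np.array([.6235,.073,.208])-.004*ox+.012*XR
st=manip.get_state();a,b=toolmove(p,Rm,st);print(st['ee_pos'],p.round(4),a.round(4),b.round(4))
E
```

```text
[0.62668859 0.00474247 0.20425045] [0.622  0.0849 0.2041] [0.0803 0.0007 0.0007] [ 0.0011 -0.0072  0.0064]
```

move_arm --rows '[0.03, 0.001, 0.001, 0, 0, 0, 0.06, 0.001, 0.001, 0, 0, 0, 0.08, 0.001, 0.001, 0, -0.007, 0.006, 0.08, 0.001, 0.001, 0, -0.007, 0.006, 0.08, 0.001, 0.001, 0, -0.007, 0.006]'

```text
time_s: 9.78
ee_pos: [0.6225, 0.0842, 0.2039]
tool_rot: [-2.055, -2.183, 0.217]
ft_force: [0.4, 0.7, 1.3]
grip_width: 0.0287
```

move_arm --rows '[0, 0, 0, 0, 0, 0, 0, 0, 0, 0, 0, 0, 0, 0, 0, 0, 0, 0, 0, 0, 0, 0, 0, 0]' --gripper 255 --newtons 50

```text
time_s: 10.28
ee_pos: [0.6226, 0.0839, 0.2041]
tool_rot: [-2.056, -2.182, 0.216]
ft_force: [0.5, -0.4, 1.2]
grip_width: 0.0068
```

```bash
python3 - <<'E'
from h import *
st=manip.get_state();T=R.from_rotvec(st['tool_rot']).as_matrix();print(st['grip_width'],st['ft_force'])
# rack pose: tool x azimuth 96.3deg, hook upright; hook hole centre
H=np.array([.492,-.311,.087]);n=np.array([1,.11,0])/np.hypot(1,.11);xt=np.array([-n[1],n[0],0])
# own y=-n ; own x=up ; bar at TCP-12mm*toolx, own x=-4
def tcp(c_own,W,Rm,g=-.004,dep=.012):
    ox,oy=-Rm[:,2],-Rm[:,1];return W+(g-c_own[0])*ox-c_own[1]*oy+dep*Rm[:,0]
for l in(0,-.2,.2):
    s=n;up=np.sin(l)*s+np.cos(l)*np.array([0,0,1]);Rm=frame(xt,np.cross(-up,xt))
    # bar-axis points of the crook in plate frame (along n, z) relative to own origin
    for c in((-68.6,-5.5),(-79,8),(-65,22),(-45,22),(-75,8)): 
        v=-Rm[:,2]*c[0]-Rm[:,1]*c[1];print(l,c,'n %.1f z %.1f'%(v@n,v[2]))
for l in(0,):
    Rm=frame(xt,np.cross([0,0,-1],xt));p=tcp((-.065,-.0),H,Rm);q,e=ik(p,Rm,st['q']);print(p,q.round(2),e)
E
```

```text
0.006821096260845991 [ 0.54643107 -0.35021923  1.20247228]
0 (-68.6, -5.5) n 5.5 z -68.6
0 (-79, 8) n -8.0 z -79.0
0 (-65, 22) n -22.0 z -65.0
0 (-45, 22) n -22.0 z -45.0
0 (-75, 8) n -8.0 z -75.0
-0.2 (-68.6, -5.5) n 19.0 z -66.1
-0.2 (-79, 8) n 7.9 z -79.0
-0.2 (-65, 22) n -8.6 z -68.1
-0.2 (-45, 22) n -12.6 z -48.5
-0.2 (-75, 8) n 7.1 z -75.1
0.2 (-68.6, -5.5) n -8.2 z -68.3
0.2 (-79, 8) n -23.5 z -75.8
0.2 (-65, 22) n -34.5 z -59.3
0.2 (-45, 22) n -30.5 z -39.7
0.2 (-75, 8) n -22.7 z -71.9
[ 0.49068791 -0.29907195  0.148     ] [-0.89  1.06  1.19  0.8   2.28 -0.98] 1.8707257964933888e-13
```

move_arm --rows '[0, -0.001, -0.006, 0, 0, 0, 0, -0.003, -0.015, 0, 0, 0, 0, -0.003, -0.015, 0, 0, 0, -0.03, -0.003, -0.015, 0, 0, 0, -0.06, -0.003, -0.015, 0, 0, 0, -0.1, -0.004, -0.02, 0, 0, 0, -0.14, -0.01, -0.05, 0, 0, 0, -0.14, -0.01, -0.05, 0, 0, 0]'

```text
time_s: 11.28
ee_pos: [0.6315, -0.0586, 0.2566]
tool_rot: [-2.063, -2.182, 0.214]
ft_force: [-0.1, 0.5, -0.8]
grip_width: 0.0068
```

```bash
cat >> h.py <<'E'
NP=np.array([1,.11,0])/np.hypot(1,.11)
def rackR(l=.2):
    xt=np.array([-NP[1],NP[0],0]);up=np.sin(l)*NP+np.cos(l)*np.array([0,0,1]);return frame(xt,np.cross(-up,xt))
def rack_tcp(dn,z,C=np.array([.492,-.311,0]),l=.2,g=-.004,dep=.012):
    Rm=rackR(l);O=C+NP*dn+np.array([0,0,z]);return O-Rm[:,2]*g+dep*Rm[:,0],Rm
E
python3 - <<'E'
from h import *
st=manip.get_state();print(st['grip_width'],st['ft_force'].round(2),st['ee_pos'])
for dn,z in((-.026,.25),(-.026,.159),(.019,.159)):
    p,Rm=rack_tcp(dn,z);a,b=toolmove(p,Rm,st);q,e=ik(p,Rm,st['q']);print(p.round(4),a.round(4),b.round(3),q.round(2),round(e,4))
E
```

```text
0.0068236913901352355 [-0.15  0.54 -0.78] [ 0.63154386 -0.05860347  0.25657614]
[ 0.4641 -0.302   0.2461] [-0.2335 -0.1755  0.0455] [ 0.007 -0.008 -0.052] [-0.92  0.93  1.22  0.84  2.37 -0.7 ] 0.0
[ 0.4641 -0.302   0.1551] [-0.2333 -0.158   0.1349] [ 0.007 -0.008 -0.052] [-0.92  1.03  1.24  0.75  2.28 -0.82] 0.0
[ 0.5088 -0.2971  0.1551] [-0.2309 -0.1139  0.1262] [ 0.007 -0.008 -0.052] [-0.87  1.06  1.16  0.84  2.29 -0.74] 0.0
```

move_arm --rows '[-0.05, -0.035, 0.009, 0, 0, -0.01, -0.1, -0.07, 0.018, 0, 0, -0.02, -0.15, -0.105, 0.027, 0, 0, -0.03, -0.2, -0.14, 0.036, 0, -0.01, -0.04, -0.233, -0.175, 0.045, 0.007, -0.008, -0.052, -0.233, -0.175, 0.045, 0.007, -0.008, -0.052, -0.233, -0.175, 0.045, 0.007, -0.008, -0.052, -0.233, -0.175, 0.045, 0.007, -0.008, -0.052]'

```text
time_s: 12.28
ee_pos: [0.4654, -0.3001, 0.2465]
tool_rot: [-2.0, -2.235, 0.224]
ft_force: [0.2, -0.4, -0.8]
grip_width: 0.0069
```

```bash
python3 - <<'E'
from h import *
st=manip.get_state();print(st['grip_width'],st['ft_force'].round(2),st['ee_pos'])
for dn,z in((-.026,.18),(-.026,.159),(.019,.159)):
    p,Rm=rack_tcp(dn,z);a,b=toolmove(p,Rm,st);print(p.round(4),a.round(4),b.round(3))
E
```

```text
0.006853636930876927 [ 0.19 -0.41 -0.85] [ 0.4653891  -0.30005372  0.24650684]
[ 0.4641 -0.302   0.1761] [-0.0018  0.0125  0.0693] [-0.    -0.     0.001]
[ 0.4641 -0.302   0.1551] [-0.0018  0.0167  0.0899] [-0.    -0.     0.001]
[ 0.5088 -0.2971  0.1551] [-0.0019  0.0608  0.081 ] [-0.    -0.     0.001]
```

move_arm --rows '[-0.002, 0.008, 0.04, 0, 0, 0, -0.002, 0.014, 0.075, 0, 0, 0, -0.002, 0.017, 0.09, 0, 0, 0, -0.002, 0.017, 0.09, 0, 0, 0, -0.002, 0.017, 0.09, 0, 0, 0]'

```text
time_s: 12.9
ee_pos: [0.4647, -0.3021, 0.1562]
tool_rot: [-2.001, -2.237, 0.224]
ft_force: [0.2, 0.7, -0.2]
grip_width: 0.0071
```

```bash
python3 - <<'E'
from h import *
C=np.array([.475,-.311,.1]);tiles=[]
st=manip.get_state();T=R.from_rotvec(st['tool_rot']).as_matrix();print(st['ee_pos'],st['ft_force'].round(1))
O=st['ee_pos']-.012*T[:,0]+T[:,2]*-.004
own=lambda x,y:O-T[:,2]*x/1e3-T[:,1]*y/1e3
for n in('scene','side'):
    p,d=imaging.capture(n);K,M=cam(n);np.savez(n+'4.npz',p=p,d=d,K=K,M=M)
    u,v=proj(K,M,C)[0].astype(int);r=30;x0,y0=u-r,min(v-r,400-2*r)
    tiles.append(cv2.resize(p[y0:y0+2*r,x0:x0+2*r],(400,400),interpolation=2))
    f=400/(2*r)
    for nm,P in(('tip',own(-68.6,-5.5)),('bottom',own(-79,8)),('-45,22',own(-45,22)),('hole',np.array([.492,-.311,.087]))): print(n,nm,((proj(K,M,P)[0]-[x0,y0]+.5)*f).round(0),P.round(4))
cv2.imwrite('pics/r4.png',np.hstack(tiles)[:,:,::-1])
E
```

```text
[ 0.46471769 -0.30213964  0.15618035] [ 0.2  0.7 -0.2]
scene tip [224. 195.] [ 0.4587 -0.3149  0.0918]
scene bottom [243. 187.] [ 0.4436 -0.3167  0.0842]
scene -45,22 [240. 120.] [ 0.4366 -0.3174  0.1203]
scene hole [189. 247.] [ 0.492 -0.311  0.087]
side tip [166. 235.] [ 0.4587 -0.3149  0.0918]
side bottom [124. 258.] [ 0.4436 -0.3167  0.0842]
side -45,22 [106. 220.] [ 0.4366 -0.3174  0.1203]
side hole [255. 209.] [ 0.492 -0.311  0.087]
```

View pics/r4.png

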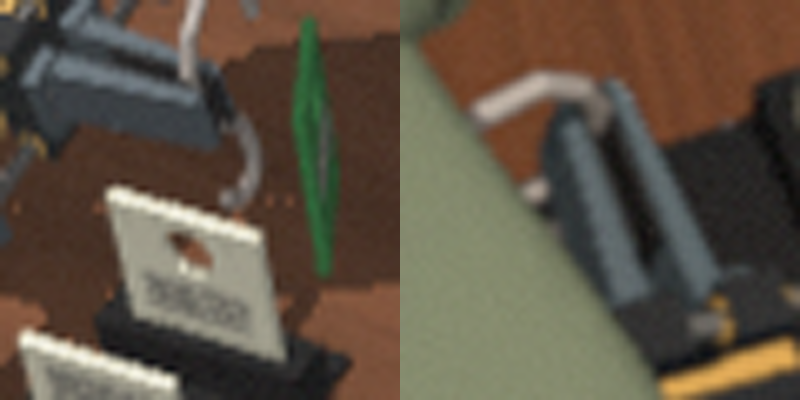

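The left half (scene) shows the hook tip at (230,199) and the hole at (190,250), against predictions of (224,195) and (189,247). The tip therefore sits about 2 mm too far to +y, which I correct. The right half (side view) is blocked by the arm.

```bash
python3 - <<'E'
from h import *
st=manip.get_state()
for dn in(-.026,-.01,.0,.01,.019):
    p,Rm=rack_tcp(dn,.159,C=np.array([.492,-.313,0]));a,b=toolmove(p,Rm,st);print(dn,p.round(4),a.round(4),b.round(3))
E
```

```text
-0.026 [ 0.4641 -0.304   0.1551] [-0.0016 -0.0005  0.0012] [0.001 0.002 0.001]
-0.01 [ 0.48   -0.3023  0.1551] [-0.0017  0.0152 -0.0019] [0.001 0.002 0.001]
0.0 [ 0.4899 -0.3012  0.1551] [-0.0017  0.025  -0.0039] [0.001 0.002 0.001]
0.01 [ 0.4998 -0.3001  0.1551] [-0.0017  0.0348 -0.0059] [0.001 0.002 0.001]
0.019 [ 0.5088 -0.2991  0.1551] [-0.0017  0.0436 -0.0077] [0.001 0.002 0.001]
```

move_arm --rows '[-0.002, 0, 0.001, 0, 0, 0, -0.002, 0.008, 0, 0, 0, 0, -0.002, 0.015, -0.002, 0, 0, 0, -0.002, 0.019, -0.003, 0, 0, 0, -0.002, 0.023, -0.0035, 0, 0, 0, -0.002, 0.025, -0.004, 0, 0, 0, -0.002, 0.025, -0.004, 0, 0, 0]'

```text
time_s: 13.88
ee_pos: [0.49, -0.3014, 0.1551]
tool_rot: [-2.001, -2.237, 0.225]
ft_force: [-0.6, -0.5, -0.7]
grip_width: 0.0068
```

move_arm --rows '[0, 0.003, -0.0006, 0, 0, 0, 0, 0.006, -0.0012, 0, 0, 0, 0, 0.009, -0.0018, 0, 0, 0, 0, 0.01, -0.002, 0, 0, 0, 0, 0.01, -0.002, 0, 0, 0]'

```text
time_s: 14.5
ee_pos: [0.5002, -0.3002, 0.1551]
tool_rot: [-2.001, -2.238, 0.225]
ft_force: [0.4, 0.2, -1.4]
grip_width: 0.0071
```

move_arm --rows '[0, 0.003, -0.0006, 0, 0, 0, 0, 0.006, -0.0012, 0, 0, 0, 0, 0.009, -0.0018, 0, 0, 0, 0, 0.009, -0.0018, 0, 0, 0, 0, 0.009, -0.0018, 0, 0, 0]'

```text
time_s: 15.12
ee_pos: [0.5093, -0.2992, 0.1551]
tool_rot: [-2.001, -2.238, 0.225]
ft_force: [-0.7, -0.3, -0.3]
grip_width: 0.007
```

```bash
python3 - <<'E'
from h import *
st=manip.get_state();print(st['ft_force'].round(2))
p,d=imaging.capture('scene');K,M=cam('scene');u,v=proj(K,M,[.492,-.311,.1])[0].astype(int);r=24
cv2.imwrite('pics/r5.png',cv2.resize(p[v-r:v+r,u-r:u+r],(480,480),interpolation=2)[:,:,::-1])
E
```

```text
[-0.71 -0.27 -0.27]
```

View pics/r5.png

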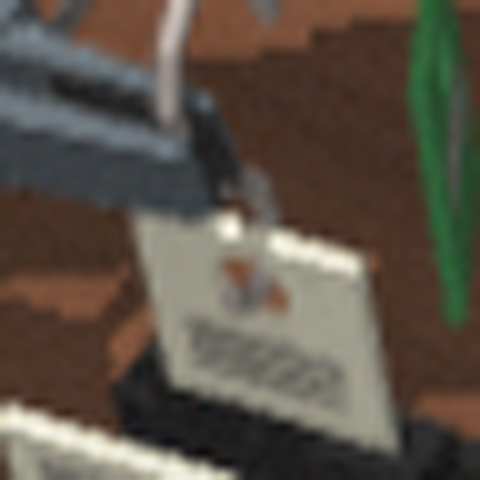

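Tip shows through the hole at (245,295). Lift.

move_arm --rows '[0, -0.001, -0.005, 0, 0, 0, 0, -0.002, -0.01, 0, 0, 0, 0, -0.003, -0.015, 0, 0, 0, 0, -0.004, -0.02, 0, 0, 0, 0, -0.006, -0.029, 0, 0, 0, 0, -0.008, -0.039, 0, 0, 0, 0, -0.01, -0.049, 0, 0, 0, 0, -0.012, -0.059, 0, 0, 0]'

```text
time_s: 16.18
ee_pos: [0.5091, -0.2992, 0.2161]
tool_rot: [-2.001, -2.238, 0.225]
ft_force: [-0.2, -0.5, -2.8]
grip_width: 0.0073
```

move_arm --rows '[0, -0.003, -0.015, 0, 0, 0, 0, -0.006, -0.03, 0, 0, 0, 0, -0.01, -0.05, 0, 0, 0, 0, -0.014, -0.07, 0, 0, 0, 0, -0.02, -0.1, 0, 0, 0, 0, -0.02, -0.1, 0, 0, 0, 0, -0.02, -0.1, 0, 0, 0]'

```text
time_s: 17.05
ee_pos: [0.5092, -0.2988, 0.3176]
tool_rot: [-2.001, -2.237, 0.226]
ft_force: [-0.0, 0.0, -2.3]
grip_width: 0.0067
```

```bash
python3 - <<'E'
from h import *
st=manip.get_state();T=R.from_rotvec(st['tool_rot']).as_matrix();print(st['ee_pos'],st['ft_force'].round(2),st['grip_width'],st['q'].round(2))
O=st['ee_pos']-.010*T[:,0]+T[:,2]*-.004;cr=O-T[:,2]*-.075-T[:,1]*.008;print('crook',cr.round(3))
p,d=imaging.capture('scene');K,M=cam('scene');P=cloud(K,M,d);q=p.astype(int)
m=((q.max(2)-q.min(2))<45)&(q.min(2)>95)&(abs(P[...,0]-cr[0])<.05)&(abs(P[...,1]-cr[1])<.06)&(P[...,2]<cr[2]+.02)&(P[...,2]>cr[2]-.12)
k=P[m];print(len(k),k.min(0).round(3),k.max(0).round(3));A=np.c_[k[:,1:],np.ones(len(k))];print('x=ay+bz+c',np.linalg.lstsq(A,k[:,0],rcond=None)[0])
for y,dz in((-.05,.05),(-.05,.03),(.065,.03),(.065,.014),(.065,0)):
    p,Rm=hang_tcp(y,.2,dz,g=-.004);p=p+.010*XR;a,b=toolmove(p,Rm,st);qq,e=ik(p,Rm,st['q']);print(y,dz,p.round(4),a.round(4),b.round(3),round(e,3))
E
```

```text
[ 0.50916668 -0.29881744  0.31759343] [-0.    0.03 -2.27] 0.006725033236076793 [-0.87  0.9   1.08  1.03  2.44 -0.47]
crook [ 0.489 -0.311  0.25 ]
611 [ 0.481 -0.352  0.156] [ 0.511 -0.268  0.264]
x=ay+bz+c [-0.10715153  0.01273468  0.45758211]
-0.05 0.05 [ 0.6298 -0.0389  0.2547] [0.245  0.1582 0.0317] [0.    0.012 0.05 ] 0.0
-0.05 0.03 [ 0.6298 -0.0389  0.2347] [0.2451 0.1621 0.0513] [0.    0.012 0.05 ] 0.0
0.065 0.03 [0.6229 0.0761 0.2347] [0.3601 0.1679 0.05  ] [0.    0.012 0.05 ] 0.0
0.065 0.014 [0.6229 0.0761 0.2187] [0.3601 0.1711 0.0657] [0.    0.012 0.05 ] 0.0
0.065 0 [0.6229 0.0761 0.2047] [0.3602 0.1739 0.0794] [0.    0.012 0.05 ] 0.0
```

move_arm --rows '[0.005, 0.003, 0.001, 0, 0, 0, 0.015, 0.01, 0.002, 0, 0, 0.003, 0.03, 0.02, 0.004, 0, 0.001, 0.006, 0.05, 0.032, 0.006, 0, 0.002, 0.01, 0.07, 0.045, 0.009, 0, 0.003, 0.014, 0.09, 0.058, 0.012, 0, 0.004, 0.018, 0.11, 0.071, 0.014, 0, 0.005, 0.022, 0.13, 0.084, 0.017, 0, 0.006, 0.026]'

```text
time_s: 18.1
ee_pos: [0.5739, -0.1594, 0.2835]
tool_rot: [-2.028, -2.208, 0.222]
ft_force: [0.1, 0.4, -2.2]
grip_width: 0.007
```

move_arm --rows '[0.02, 0.013, 0.003, 0, 0.001, 0.004, 0.04, 0.026, 0.006, 0, 0.002, 0.008, 0.06, 0.039, 0.008, 0, 0.003, 0.012, 0.08, 0.052, 0.01, 0, 0.004, 0.016, 0.1, 0.064, 0.012, 0, 0.005, 0.02, 0.11, 0.07, 0.014, 0, 0.006, 0.023, 0.115, 0.074, 0.015, 0, 0.006, 0.024, 0.115, 0.074, 0.015, 0, 0.006, 0.024]'

```text
time_s: 19.1
ee_pos: [0.6335, -0.0389, 0.254]
tool_rot: [-2.054, -2.181, 0.218]
ft_force: [0.3, -1.1, -1.6]
grip_width: 0.0068
```

```bash
python3 - <<'E'
from h import *
st=manip.get_state();T=R.from_rotvec(st['tool_rot']).as_matrix();print(st['ee_pos'],st['ft_force'].round(2),st['grip_width'],st['q'].round(2))
for y,dz in((-.05,.028),(.065,.025),(.065,.01),(.065,0)):
    p,Rm=hang_tcp(y,.2,dz,g=-.004);p=p+.010*XR;a,b=toolmove(p,Rm,st);print(y,dz,p.round(4),a.round(4),b.round(3))
p,d=imaging.capture('scene');K,M=cam('scene');np.savez('sc6.npz',p=p,K=K,M=M)
O=st['ee_pos']-.010*T[:,0]+T[:,2]*-.004
own=lambda x,y:O-T[:,2]*x/1e3-T[:,1]*y/1e3
u,v=proj(K,M,[.61,.0,.22])[0].astype(int);r=50
cv2.imwrite('pics/r6.png',cv2.resize(p[v-r:v+r,u-r:u+r],(600,600),interpolation=2)[:,:,::-1])
for nm,P in(('peak',own(42,27)),('end',own(0,54)),('15,0',own(15,0)),('rodend',rodpt(.035))): print(nm,((proj(K,M,P)[0]-[u-r,v-r]+.5)*6).round(0))
E
```

```text
[ 0.63347627 -0.03888795  0.25399185] [ 0.28 -1.05 -1.55] 0.006816135862414832 [-0.53  0.84  1.4   1.17  2.03 -0.57]
-0.05 0.028 [ 0.6298 -0.0389  0.2327] [0.0002 0.0006 0.0216] [-0.    -0.001  0.   ]
0.065 0.025 [0.6229 0.0761 0.2297] [0.1154 0.0012 0.0246] [-0.    -0.001  0.   ]
0.065 0.01 [0.6229 0.0761 0.2147] [0.1154 0.0042 0.0393] [-0.    -0.001  0.   ]
0.065 0 [0.6229 0.0761 0.2047] [0.1154 0.0062 0.0491] [-0.    -0.001  0.   ]
peak [179. 130.]
end [230. 143.]
15,0 [161. 219.]
rodend [377. 288.]
```

View pics/r6.png

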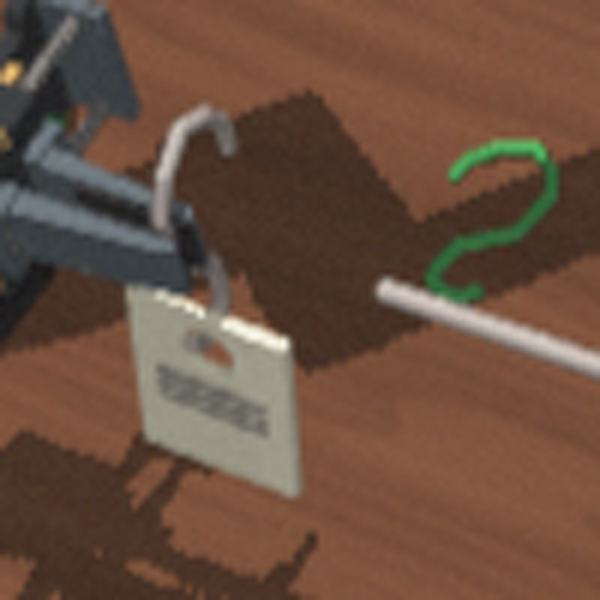

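The cover hangs by its hole in the crook at (208,345). The arch end is at (230,150), as predicted, and the rod end at (385,290). Next: slide onto the rod.

move_arm --rows '[0, 0, 0.01, 0, 0, 0, 0, 0.001, 0.021, 0, 0, 0, 0.01, 0.001, 0.022, 0, 0, 0, 0.03, 0.001, 0.022, 0, 0, 0, 0.05, 0.001, 0.023, 0, 0, 0, 0.07, 0.001, 0.023, 0, 0, 0, 0.09, 0.001, 0.024, 0, 0, 0, 0.105, 0.001, 0.024, 0, 0, 0]'

```text
time_s: 20.15
ee_pos: [0.6231, 0.0671, 0.2306]
tool_rot: [-2.053, -2.182, 0.218]
ft_force: [-0.1, -0.2, -3.2]
grip_width: 0.0072
```

move_arm --rows '[0.006, 0, 0.003, 0, 0, 0, 0.01, 0.001, 0.008, 0, 0, 0, 0.01, 0.003, 0.014, 0, 0, 0, 0.01, 0.004, 0.019, 0, 0, 0, 0.01, 0.005, 0.021, 0, 0, 0, 0.01, 0.005, 0.021, 0, 0, 0]'

```text
time_s: 20.9
ee_pos: [0.6233, 0.0768, 0.2088]
tool_rot: [-2.053, -2.181, 0.218]
ft_force: [-0.3, 0.1, -2.0]
grip_width: 0.007
```

```bash
python3 - <<'E'
from h import *
st=manip.get_state();print(st['ee_pos'],st['ft_force'].round(2))
p,Rm=hang_tcp(.065,.2,0,g=-.004);p=p+.010*XR;a,b=toolmove(p,Rm,st);print(p.round(4),a.round(4),b.round(3))
E
```

```text
[0.62332585 0.07684044 0.20880243] [-0.35  0.14 -2.01]
[0.6229 0.0761 0.2047] [-0.0007  0.0003  0.0041] [-0.    -0.001  0.001]
```

Lower the last few millimetres until contact.

move_arm --rows '[0, 0, 0.002, 0, 0, 0, 0, 0, 0.004, 0, 0, 0, 0, 0, 0.005, 0, 0, 0, 0, 0, 0.005, 0, 0, 0]'

```text
time_s: 21.4
ee_pos: [0.6223, 0.0768, 0.204]
tool_rot: [-2.053, -2.181, 0.217]
ft_force: [-0.6, 0.4, -1.0]
grip_width: 0.0071
```

move_arm --rows '[0, 0, 0.001, 0, 0, 0, 0, 0, 0.0015, 0, 0, 0, 0, 0, 0.0015, 0, 0, 0]'

```text
time_s: 21.78
ee_pos: [0.6221, 0.0768, 0.2036]
tool_rot: [-2.053, -2.181, 0.215]
ft_force: [1.1, -0.0, 4.2]
grip_width: 0.0071
```

move_arm --rows '[0, 0, -0.001, 0, 0, 0, 0, 0, -0.001, 0, 0, 0]'

```text
time_s: 22.02
ee_pos: [0.6222, 0.0768, 0.204]
tool_rot: [-2.053, -2.181, 0.216]
ft_force: [-0.6, -0.1, -1.8]
grip_width: 0.0069
```

move_arm --rows '[0, 0, 0, 0, 0, 0, 0, 0, 0, 0, 0, 0, 0, 0, 0, 0, 0, 0, 0, 0, 0, 0, 0, 0]' --gripper 165

```text
time_s: 22.52
ee_pos: [0.6222, 0.0768, 0.204]
tool_rot: [-2.053, -2.181, 0.217]
ft_force: [0.5, -0.3, 0.5]
grip_width: 0.032
```

move_arm --rows '[-0.01, 0, 0, 0, 0, 0, -0.025, 0, 0, 0, 0, 0, -0.05, 0, 0, 0, 0, 0, -0.08, 0, 0, 0, 0, 0, -0.12, 0, 0, 0, 0, 0, -0.14, 0, 0, 0, 0, 0, -0.14, 0, 0, 0, 0, 0, -0.14, 0, 0, 0, 0, 0]'

```text
time_s: 23.52
ee_pos: [0.6305, -0.0623, 0.2036]
tool_rot: [-2.052, -2.181, 0.217]
ft_force: [-0.5, 1.0, -0.1]
grip_width: 0.0322
```

move_arm --rows '[0, 0, 0, 0, 0, 0, 0, 0, 0, 0, 0, 0, 0, 0, 0, 0, 0, 0, 0, 0, 0, 0, 0, 0, 0, 0, 0, 0, 0, 0, 0, 0, 0, 0, 0, 0, 0, 0, 0, 0, 0, 0, 0, 0, 0, 0, 0, 0]'

```text
time_s: 24.52
ee_pos: [0.6305, -0.0624, 0.2036]
tool_rot: [-2.052, -2.181, 0.217]
ft_force: [-0.2, 0.4, -0.0]
grip_width: 0.0324
```

```bash
python3 - <<'E'
from h import *
st=manip.get_state();print(st['time_s'],st['ft_force'].round(2))
def grab():
    p,d=imaging.capture('scene');K,M=cam('scene');P=cloud(K,M,d);q=p.astype(int)
    m=((q.max(2)-q.min(2))<45)&(q.min(2)>95)&(abs(P[...,0]-.6)<.06)&(P[...,1]>0)&(P[...,1]<.14)&(P[...,2]<.16)&(P[...,2]>.03)
    k=P[m];A=np.c_[k[:,1:],np.ones(len(k))];print(len(k),k.min(0).round(3),k.max(0).round(3),k.mean(0).round(4),np.linalg.lstsq(A,k[:,0],rcond=None)[0].round(3));return p,K,M
grab();p,K,M=grab();u,v=proj(K,M,[.605,.05,.17])[0].astype(int);r=50
cv2.imwrite('pics/r7.png',cv2.resize(p[v-r:v+r,u-r:u+r],(600,600),interpolation=2)[:,:,::-1])
E
```

```text
24.525 [-0.19  0.39 -0.04]
623 [0.591 0.026 0.037] [0.619 0.107 0.16 ] [0.6037 0.0678 0.0983] [-0.061  0.018  0.606]
629 [0.59  0.025 0.041] [0.618 0.107 0.157] [0.6036 0.0679 0.0982] [-0.065  0.022  0.606]
```

```bash
python3 -c "
from h import *
print(ticket.close_job())"
```

```text
the job is handed in; nothing more can be done
None
```

I hung the grey S-hook on the rod by its arch, let go and took it again by the shank. I then passed its tip through the hole of the taller white plate and lifted the cover out with the hook. Hook and cover now hang together on the rod, and the job was handed in at about 24.6 s.

- **Cover:** the last depth check, about 2 s after release, shows it upright below the rod. It spans y from 0.025 to 0.107 m, with its lower edge about 40 mm above the bench. The plane fit tilts only about 0.02 rad. Two readings 0.05 s apart differ by 0.1 mm.
- **Hook:** I did not measure its own pose again after the final release. I took its position from the hanging cover, from contact being felt at the expected height, and from its lean of 0.20 rad when it hung alone.
- **Robot:** the fingers are open and backed off about 140 mm along the rod, with wrist force near zero.
- **Not checked:** I had reached the 12-picture limit, so the final state was checked by depth numbers only, not by eye. I did not re-measure the blank plate, screwdriver or wheel unit; no force showed contact with them.
- **Disagreement:** just before insertion, the scene camera put the hook tip about 2 mm from where I had calculated it. I corrected for that, and the tip went through the hole without a rise in force.

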